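# Make up a copper test pack on a two-pin clamping fixture

## Task

Make up the test pack on the two-pin clamping fixture: thread the copper coupon over both pins and lower it flat onto the bed, then thread the thick dark steel cover plate over the same pins so that it lies flat on the coupon; lower each plate down the pins rather than letting it drop. Then press the red handle of the toggle clamp all the way down, so that the clamp's foot holds the pack, and let go. Leave the short aluminium plate and the other things on the desk where they are.

Things in the scene. Friction and masses are not known exactly. Their poses are not given: they have to be found in the camera images.
- fixture: Clamping fixture fixed to the desk; place and yaw vary. Aluminium base 110 x 290 x 12 mm. Origin on the desk under the bed's centre; y runs along the pins towards the toggle clamp at the +y end, z up. The clamp's 60 mm wide block begins 107 mm along +y; all clamp parts stay within 30 mm of the line of the pins.
- bed (a point): Centre of the bed, half-way between the pins, axes as the fixture's. The bed is the flat top of a dark steel jaw, 40 mm above the desk, 46 mm wide (x) and 140 mm long (y): a 50 mm plate overhangs it by 2 mm at each side, and the base plate lies 28 mm lower.
- pin_near_clamp (a point): Top of the steel guide pin next to the clamp, 50 mm along +y from the bed's centre and 80 mm above the desk. The pin is upright, 10 mm in diameter, 40 mm tall above the bed, its last 8 mm tapered to a blunt 3.6 mm nose.
- pin_far (a point): Top of the other guide pin, alike, 50 mm along -y from the bed's centre. The pins stand 100 mm apart.
- coupon_mid (a point): Copper coupon: flat copper-coloured plate 140 mm long (its y axis), 50 mm wide (x) and 6 mm thick, about 0.35 kg, with two 12.5 mm through holes on its long centre line, 50 mm either side of the middle. Alike end for end and upside down. Lies flat on the desk at first, long axis roughly along world y. Centre, half-way up.
- cover_mid (a point): Cover plate: dark steel, 140 mm long (its y axis), 50 mm wide (x) and 12 mm thick, about 0.6 kg, with the same two 12.5 mm holes, 50 mm either side of the middle. Alike end for end. Lies flat on the desk at first. Centre, half-way up.
- clamp_handle (a joint): Toggle clamp: angle between handle and arm. 0 fully closed; open at the start, about 2.5 to 2.65 rad. Open, the 135 mm arm stands upright on its pivot, 125 mm along +y from the bed and 84 mm up; closed, it lies level over the pack and its sprung foot presses the cover's middle with about 5 N. Handle and arm are linked; friction keeps them where left. Closing takes under 20 N.
- handle_grip (a point): Middle of the clamp handle's red grip: round bar 17 mm thick, 95 mm long; y axis towards its free end. Open, it slopes up and away from the bed at 55 to 60 degrees, this point 204 mm and its end 245 mm above the desk. Pressed straight down on its upper side about 195 mm along +y from the bed's centre (not on its very end), it swings away and down; closed, this point lies 234 mm along +y and 106 mm up.
- clamp_foot: The round black rubber foot, 19 mm in diameter, on the sprung spindle at the end of the clamp arm; up in the air while the clamp is open.
- coupon: The copper coupon again, as a solid; origin at the centre of its underside.
- cover: The cover plate again, as a solid; origin at the centre of its underside.
- spare_mid (a point): A short bare aluminium plate of another clamp size, to be left alone: 110 x 50 x 12 mm, with two holes only 70 mm apart. It lies on the desk among the plates. Centre, half-way up.
- tub_mid (a point): Clear plastic tub, 80 mm across and 70 mm high; left alone. Centre.
- mount_a_mid (a point): Black round resin mount, 35 mm across and 22 mm high; left alone. Centre.
- mount_b_mid (a point): Green round resin mount, 35 mm across and 22 mm high; left alone. Centre.
- ref_block_mid (a point): Round polished steel hardness block, 64 mm across and 15 mm high; left alone. Centre.
- caliper_mid (a point): Digital caliper, 230 mm long, lying flat; left alone. Centre.
Things that resemble listed ones, but are neither listed nor needed, are in the scene too. Of the things like the cover, leave any that is blue, green or pink; of the rest the larger one is meant.

How it is judged:
By the outcome, as a careful person would: the job done as asked, in the order asked, and still so for the second after the job is handed in, with the robot touching nothing.
It also fails if it takes over 72 s, if anything falls off the work surface, if the arm or the gripper's body presses on something with over 40 N, if the wrist force passes 120 N, or if a joint passes its speed limit or range.

## Robot

A 6-joint arm with a two-finger parallel gripper is mounted at the origin on the work surface. World frame = base frame: x ahead of the robot, y to its left, z up, the work surface at z = 0. Lengths are in m, angles in rad, forces in N, time in s.
With the tool pointing down it reaches from about 0.375 to 0.975 m from the base axis. Payload 3.8 kg.
Tool frame: the origin (TCP) lies where the fingers leave the gripper's body, on its centre line; the fingertips stand 73 mm ahead of it and the grasp point (between the pads) lies 54 mm ahead of it (nose_length is the distance from the TCP to the fingertips, in m); z points along the fingers, y is the line along which they close (so a half turn about z gives the same grasp; the last joint's range is limited). The gripper opens to 85 mm and grips with 20 to 120 N. Pads are 22 mm wide; open, the fingers measure 114 mm over their backs; the gripper's body (76 mm by 85 mm) begins 54 mm behind the grasp point. The pads swing forward as they close: fully open they stand 13 mm farther back than shut.
Start: joints at [-1.319, 0.264, 1.604, -0, 1.274, -0.037], TCP at [0.192, -0.647, 0.304] pointing down, gripper open.
Joint ranges: [-2.63, 2.63], [-0.94, 2.18], [0.31, 2.57], [-1.31, 4.45], [0, 2.66], [-2.55, 2.55]. Speed limits (rad/s): [2.57, 2.57, 3.14, 3.14, 3.14, 3.14].

## Interface

Orientations are given as a rotation vector (axis times angle).
In Python, from workcell import read_state, read_camera, calibration, finish_job, look_for, cut_out, tip_of, nose_length gives the robot as it stands.
- The arm moves only by the tool step_arm, never from a script. Its argument "targets" is a list of rows, each a list of 3 entries, a list of its own where there are three numbers: the turn, a rotation vector about the tool's x, y, z in rad, then the shift along the tool's x, y, z in mm, then the finger opening in mm, from 0 to 85.4. In form: [[[ax, ay, az], [x, y, z], grip], ...]. A call has 1 to 5 rows; each row shifts and turns the commanded pose from where the row before left it, along the tool's axes as they then stand; what a row does not reach is not made up. A row lasts 1/12 s, in which the tool goes at most 41.7 mm and 7.16 degrees, less where a joint would pass 70% of its speed; a pose out of reach is approached as far as the arm can. A call with a gripper value outside its range is refused whole. The fingers move at their own pace and stop on an object; "grip_force" is the grip in N (left out, the last holds). Time passes only in rows, so rows that do not move let the fingers close. It gives the time, the measured TCP pose, the force, the opening and the grip force at its end, in the units of the state.
- read_state(): the state, without advancing time (a new reading comes with each control period).
- read_camera(name): name is "scene" or "top"; returns the picture (480x640x3 uint8, red, green, blue); there is no depth.
- calibration(name): a dict with "camera_matrix" (3x3 intrinsics, pixels), "R" (3x3) and "t" (3): a world point X has camera coordinates R X + t. Camera axes: x right, y down, z forward; pixel columns grow to the right and rows downward; lengths in m; the calibration is good to about 2 mm. A picture is of the moment at which its call begins. calibration takes no time and is no camera call.
- finish_job(): hands the job in; it is judged then, once.
Trained networks look in the newest picture that a camera, given by its name, has taken for a name from the list of things; names that differ only in an ending like _2 or _b are one class to them, and where a whole thing is asked for, a point or a joint stands for the part that bears it (a point fixed in the world has none). Each returns a list of dicts, best first, with "score" (0 to 1); they miss things now and then, are a little off and sometimes report something else, mostly with a low value. They report only what shows in the picture. A call takes as long as a camera call. They do not tell look-alikes from the thing itself.
- look_for(camera, query): "extent" ([left, top, right, bottom] in pixels, round what is visible of it).
- cut_out(camera, query): "region" (480x640 bool, what is visible of it) and "extent" ([left, top, right, bottom] in pixels, round what is visible of it).
- tip_of(camera, query): "at" ([row, column] in pixels: a listed point, or the origin of a listed thing).
The state is a dict: "time": time; "q": joint angles; "joint_vel": joint speeds; "joint_torque": joint torques, N m; "tool_pos": TCP position; "tcp_rot": TCP orientation; "wrist_force": force on the tool from outside, world axes, zero at the start; "torque": the same for the moment, N m; "width": opening from 0.0 (shut) to 1.0 (fully open); "grip_force": force on a finger pad.
Only numpy, scipy, OpenCV 4.12 (cv2) and the standard library are available. Lean on these libraries where they do the work, as an engineer would, in place of code of your own. Each camera call takes 0.05 s, during which the arm holds its last target. There are 200 camera calls.

## Working session

There is one attempt and no reset: what is moved stays moved. The work goes in short steps, Python scripts to look and compute and a tool call to move; the robot and the scene stay as the last step left them, time stands still between calls to the robot, and variables do not carry over. Pictures are saved under pics/ and viewed, at most 10 in all, crops included, and the job is handed in when it is done.

Besides the shell and the picture viewer there is one more tool, called after "Call:" as name(argument=value, ...) on one line, values as JSON. step_arm: Moves the arm, as the interface text tells. Its arguments: {"type":"object","properties":{"targets":{"type":"array","items":{"type":"array"}},"grip_force":{"type":"number"}},"required":["targets"]}

```bash
mkdir -p pics; ls
python3 - <<'E'
from workcell import *
import cv2
s=read_state();print(s, nose_length if not callable(nose_length) else nose_length())
for c in("scene","top"):
    im=read_camera(c);cv2.imwrite(f"pics/{c}0.png",im[:,:,::-1])
    k=calibration(c);print(c,k)
    for q in["coupon_mid","cover_mid","spare_mid","pin_near_clamp","pin_far","bed","handle_grip"]:
        try: print(q,[(round(d["score"],2),[round(float(v)) for v in d["at"]]) for d in tip_of(c,q)][:4])
        except Exception as e: print(q,e)
E
```

```text
pics
{'time': 0.0, 'q': array([-1.31890900e+00,  2.64747415e-01,  1.60535914e+00,  3.29635445e-07,
        1.27371048e+00, -3.68666857e-02]), 'joint_vel': array([-0.00024209, -0.0007125 ,  0.00151486,  0.00067454,  0.00015838,
       -0.00058468]), 'joint_torque': array([ 2.11551334e-03, -5.15107942e+01, -3.67308319e+01,  3.65666392e-05,
        1.28682304e-02, -9.57285323e-06]), 'tool_pos': array([ 0.19209054, -0.6465008 ,  0.30257375]), 'tcp_rot': array([-3.10671812e+00, -4.51681273e-01,  3.74166642e-04]), 'wrist_force': array([-0.38654041,  1.1199506 , -0.35088892]), 'torque': array([ 0.0394675 ,  0.01746104, -0.00566656]), 'grip_force': 0.0, 'width': 1.000519158316699} 0.0726
scene {'camera_matrix': array([[480.23753243,   0.        , 326.13313227],
       [  0.        , 480.23753243, 240.57423415],
       [  0.        ,   0.        ,   1.        ]]), 'R': array([[ 0.21697577,  0.97607855, -0.01386273],
       [ 0.76621517, -0.17908922, -0.61712347],
       [-0.60484364,  0.12327901, -0.78674421]]), 't': array([-0.02338465, -0.35497913,  1.66624478])}
coupon_mid [(0.93, [239, 287
[... 245 characters left out ...]
atrix': array([[604.93853997,   0.        , 315.55278104],
       [  0.        , 604.93853997, 248.83183065],
       [  0.        ,   0.        ,   1.        ]]), 'R': array([[-8.69434630e-03, -9.99962168e-01,  2.66542467e-04],
       [-9.85005580e-01,  8.51837341e-03, -1.72312055e-01],
       [ 1.72303265e-01, -1.76068649e-03, -9.85042377e-01]]), 't': array([-0.07253027,  0.5124742 ,  1.50470029])}
coupon_mid [(0.71, [286, 356])]
cover_mid [(0.94, [320, 427]), (0.92, [194, 432]), (0.78, [334, 499]), (0.75, [343, 362])]
spare_mid [(0.71, [218, 366])]
pin_near_clamp [(0.85, [255, 260]), (0.44, [306, 270])]
pin_far []
bed [(0.92, [252, 277]), (0.59, [259, 422])]
handle_grip [(0.9, [260, 187])]
```

```bash
cat > h.py <<'E'
from workcell import *
import numpy as np, cv2
from scipy.spatial.transform import Rotation as Ro
def ray(c,u,v,z):
    k=calibration(c);d=k["R"].T@np.linalg.inv(k["camera_matrix"])@[u,v,1.];o=-k["R"].T@k["t"]
    return o+d*(z-o[2])/d[2]
def proj(c,X):
    k=calibration(c);p=k["camera_matrix"]@(k["R"]@np.asarray(X,float)+k["t"]);return p[:2]/p[2]
def shot(c,n,l,t,r,b,s):
    im=read_camera(c)[t:b,l:r,::-1];cv2.imwrite(n,cv2.resize(im,None,fx=s,fy=s,interpolation=cv2.INTER_CUBIC))
E
python3 - <<'E'
import cv2
a=cv2.imread("pics/top0.png")[130:390,130:530];cv2.imwrite("pics/top0c.png",cv2.resize(a,None,fx=2,fy=2,interpolation=cv2.INTER_CUBIC))
E
```

```text
(no output)
```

View pics/scene0.png

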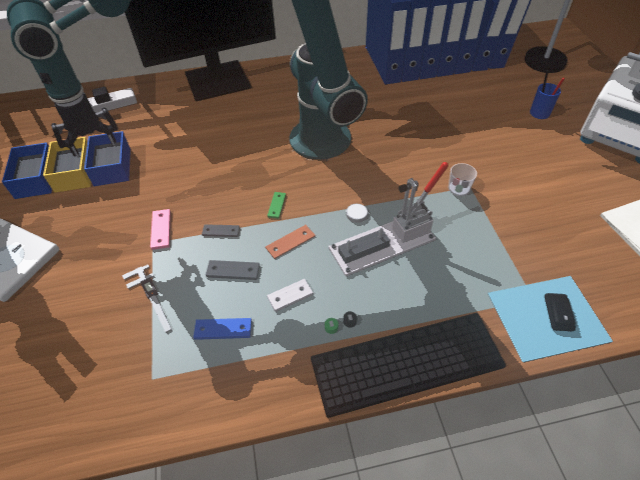

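View pics/top0c.png

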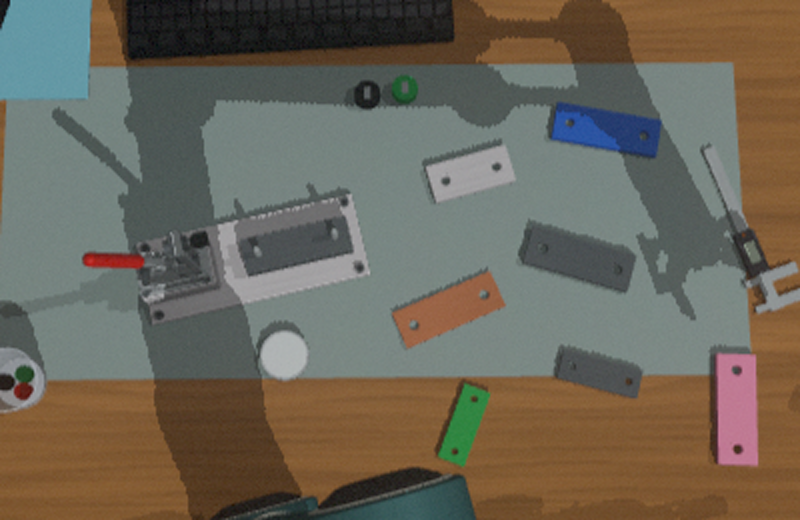

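Candidates like the cover, in full top-view pixels: large dark plate (419,258), small dark plate (429,316), blue (433,195), pink (498,334) and green (361,342). I choose the large dark one at (419,258). The coupon is the copper plate (354,285), and the bare aluminium plate (365,217) is the spare. Next is a close crop and precise poses.

Run:
```python
import cv2
from h import *
im=cv2.imread("pics/top0.png")
cv2.imwrite("pics/fix.png",cv2.resize(im[215:300,190:320],None,fx=6,fy=6,interpolation=cv2.INTER_CUBIC))
cv2.imwrite("pics/plates.png",cv2.resize(im[235:310,320:455],None,fx=5.9,fy=5.9,interpolation=cv2.INTER_CUBIC))
read_camera("top");read_camera("scene")
print(ray("top",260,255,.08),ray("scene",380,226,.08),ray("scene",349,240,.08),ray("scene",364,244,.04),ray("top",277,252,.04))
for c in("top","scene"):
  for q,z in(("coupon",.006),("cover",.012)):
    for d in cut_out(c,q)[:4]:
        m=d["region"].astype("uint8");cs=max(cv2.findContours(m,0,2)[0],key=cv2.contourArea)[:,0].astype(float)
        P=np.array([ray(c,u,v,z)[:2] for u,v in cs]);r=cv2.minAreaRect((P*1000).astype("float32"))
        print(c,q,round(d["score"],2),np.round(d["extent"]),np.round(r[0],1),np.round(r[1],1),round(r[2],1))
```

```text
[0.49118096 0.06192794 0.08      ] [0.49130507 0.066925   0.08      ] [ 0.5192629  -0.02760854  0.08      ] [0.51205146 0.01792097 0.04      ] [0.50521496 0.02201755 0.04      ]
top coupon 0.74 [329. 265. 379. 304.] [ 425.9 -177.5] [ 49.6 141.8] 23.2
top coupon 0.15 [173. 228. 314. 291.] [487.8 113.2] [116.7 360.6] 12.6
top cover 0.97 [353. 321. 372. 364.] [ 277.2 -193. ] [36.5 97.4] 68.2
top cover 0.95 [489. 305. 512. 362.] [ 294.6 -538.5] [ 55.5 140.1] 88.4
top cover 0.91 [411. 304. 449. 330.] [ 341.6 -367.2] [106.9  38.6] 73.5
top cover 0.83 [393. 246. 449. 277.] [ 487.3 -346.9] [140.6  54.7] 73.6
scene coupon 0.69 [267. 229. 317. 263.] [ 427.6 -175.5] [ 56.6 144.2] 22.9
scene cover 0.93 [200. 223. 239. 238.] [ 347.3 -368.4] [106.3  43.5] 74.3
scene cover 0.91 [205. 260. 260. 280.] [ 494.9 -348.2] [142.   58.2] 73.2
scene cover 0.79 [269. 190. 288. 220.] [ 283.5 -193.7] [ 41.5 107.1] 67.3
scene cover 0.71 [150. 210. 170. 250.] [ 299.5 -540.4] [ 53.6 149.6] 87.0
```

View pics/fix.png

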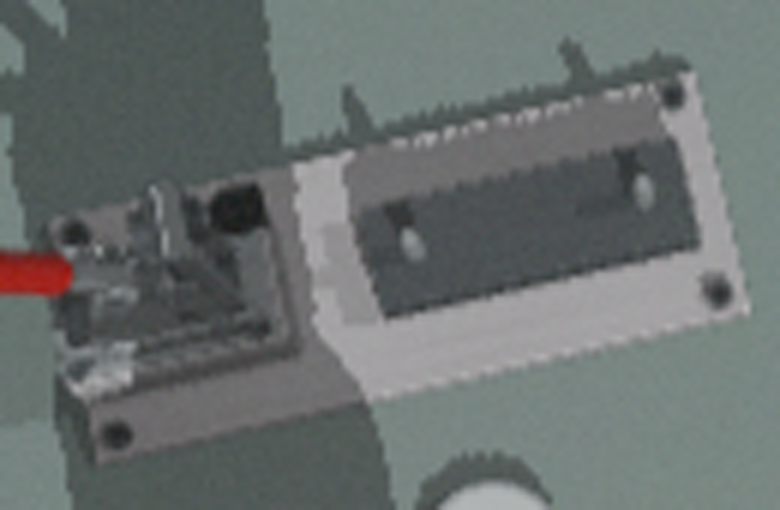

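View pics/plates.png

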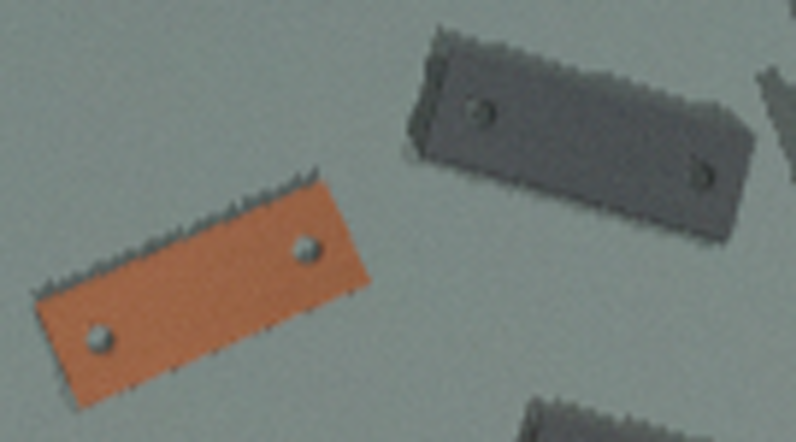

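The first crop shows the bed with the pins near crop (407,232) and (643,185). The second confirms a copper plate with holes at crop (100,339) and (307,249), and the large dark plate with holes at (482,112) and (703,176). Next I work out poses.

```bash
cat >> h.py <<'E'
def tool():
    s=read_state();return s,np.array(s["tool_pos"]),Ro.from_rotvec(s["tcp_rot"])
def plan(x,y,z,psi):
    "turn about tool z (deg), tilt left, then shift in the turned tool frame; psi=world angle of tool y, deg"
    s,p,R=tool();c,sn=np.cos(np.radians(psi)),np.sin(np.radians(psi))
    Y=np.array([c,sn,0]);Z=np.array([0,0,-1.]);T=Ro.from_matrix(np.array([np.cross(Y,Z),Y,Z]).T)
    rv=(R.inv()*T).as_rotvec();sh=T.inv().apply(np.array([x,y,z])-p)*1000
    print("turn",np.round(rv,3),"shift(after turn)",np.round(sh,1),"shift(before)",np.round(R.inv().apply(np.array([x,y,z])-p)*1000,1))
E
python3 - <<'E'
from h import *
from scipy.optimize import least_squares
def pl(a,b,z,s,l,t):
    A,B=[ray("top",l+u/s,t+v/s,z)[:2] for u,v in(a,b)];d=A-B;print("mid",(A+B)/2,"dist",np.hypot(*d),"long axis deg",np.degrees(np.arctan2(d[1],d[0])))
pl((100,339),(307,249),.006,5.9,320,235);pl((482,112),(703,176),.012,5.9,320,235)
pl((405,230),(640,180),.08,6,190,215)
# fixture fit: bed corners + pins
obs=[("top",(360,212),(23,70,40)),("top",(680,140),(23,-70,40)),("top",(700,247),(-23,-70,40)),("top",(382,318),(-23,70,40))]
def F(p,X):
    c,s=np.cos(p[2]),np.sin(p[2]);X=np.array(X)/1e3;return [p[0]+c*X[0]-s*X[1],p[1]+s*X[0]+c*X[1],X[2]]
def res(p,dbg=0):
    r=[]
    for c,uv,X in obs: r+=list(proj(c,F(p,X))-(np.array(uv)/6+[190,215]))
    return r
f=least_squares(res,[.5,.02,.2]);print(f.x,np.degrees(f.x[2]),np.round(f.fun,1))
for X in((0,50,80),(0,-50,80),(0,50,40),(0,-50,40)):print(X,(proj("top",F(f.x,X))-[190,215])*6, proj("scene",F(f.x,X)))
s,p,R=tool();print(R.as_matrix().round(3))
E
```

```text
mid [ 0.42276754 -0.17749416] dist 0.09989516976723696 long axis deg 112.9990286800287
mid [ 0.48717531 -0.3501616 ] dist 0.10096627538021163 long axis deg 73.03274402457326
mid [0.50560975 0.01925039] dist 0.09998911107278484 long axis deg 101.71994553999434
[0.50211971 0.0182713  0.21306841] 12.20792041378569 [-0.1  0.1 -0.2  0.4  0.4 -0.3 -0.1 -0.2]
(0, 50, 80) [407.47875362 239.23965786] [380.10096615 226.05221848]
(0, -50, 80) [642.17244642 187.22744375] [347.31834661 238.32607107]
(0, 50, 40) [416.24584675 254.45953175] [379.03682615 235.20079829]
(0, -50, 40) [644.96616353 203.72897285] [347.01522264 247.35426937]
[[ 0.959  0.285 -0.   ]
 [ 0.285 -0.959 -0.   ]
 [-0.     0.    -1.   ]]
```

Run:
```python
from h import *
plan(.4245,-.1775,.2,23)
```

```text
turn [ 0.     0.    -1.683] shift(after turn) [341.5 397.3 103.9] shift(before) [ 356.4 -384.   103.9]
```

Call:
step_arm(targets=[[[0,0,0],[25.5,-27.4,5],85],[[0,0,0],[25.5,-27.4,5],85],[[0,0,0],[25.5,-27.4,5],85],[[0,0,0],[25.5,-27.4,5],85],[[0,0,0],[25.5,-27.4,5],85]])

```text
time: 1.52
tool_pos: [0.2758, -0.4779, 0.2787]
tcp_rot: [3.109, 0.451, 0.0]
wrist_force: [0.7, 0.6, -0.5]
width: 0.996
grip_force: 0.0
```

Call:
step_arm(targets=[[[0,0,0],[25.5,-27.4,5],70],[[0,0,0],[25.5,-27.4,5],70],[[0,0,0],[25.5,-27.4,5],70],[[0,0,0],[25.5,-27.4,5],70],[[0,0,0],[25.5,-27.4,5],70]])

```text
time: 1.93
tool_pos: [0.3591, -0.3102, 0.254]
tcp_rot: [3.108, 0.451, 0.001]
wrist_force: [0.2, -0.2, 0.8]
width: 0.819
grip_force: 0.0
```

Call:
step_arm(targets=[[[0,0,0],[25.5,-27.4,5],70],[[0,0,0],[25.5,-27.4,5],70],[[0,0,0],[25.5,-27.4,5],70],[[0,0,0],[25.5,-27.4,5],70],[[0,0,-0.12],[0,0,0],70]])

```text
time: 2.35
tool_pos: [0.4267, -0.1724, 0.2332]
tcp_rot: [-3.072, -0.642, -0.001]
wrist_force: [-0.4, 0.3, -0.1]
width: 0.817
grip_force: 0.0
```

Call:
step_arm(targets=[[[0,0,-0.12],[0,0,0],58],[[0,0,-0.12],[0,0,0],58],[[0,0,-0.12],[0,0,0],58],[[0,0,-0.12],[0,0,0],58],[[0,0,-0.12],[0,0,0],58]])

```text
time: 2.77
tool_pos: [0.4253, -0.1775, 0.2341]
tcp_rot: [2.745, 1.527, 0.0]
wrist_force: [0.6, -0.5, 0.3]
width: 0.68
grip_force: 0.0
```

Call:
step_arm(targets=[[[0,0,-0.12],[0,0,0],58],[[0,0,-0.12],[0,0,0],58],[[0,0,-0.12],[0,0,0],58],[[0,0,-0.12],[0,0,0],58],[[0,0,-0.12],[0,0,0],58]])

```text
time: 3.18
tool_pos: [0.4253, -0.1777, 0.2341]
tcp_rot: [2.172, 2.269, 0.0]
wrist_force: [0.2, 0.4, 0.4]
width: 0.674
grip_force: 0.0
```

Call:
step_arm(targets=[[[0,0,-0.12],[0,0,0],58],[[0,0,-0.12],[0,0,0],58],[[0,0,-0.12],[0,0,0],58],[[0,0,0],[0,0,0],58],[[0,0,0],[0,0,0],58]])

```text
time: 3.6
tool_pos: [0.4252, -0.1777, 0.234]
tcp_rot: [1.743, 2.614, 0.0]
wrist_force: [0.4, -0.1, -0.3]
width: 0.679
grip_force: 0.0
```

Run:
```python
from h import *
print(read_state()["time"],read_state()["width"],read_state()["q"].round(2),read_state()["wrist_force"])
plan(.4245,-.1775,.1,23)
```

```text
3.6 0.6791761857935821 [-0.45 -0.09  2.12  0.    1.11 -0.84] [ 0.37616195 -0.05550546 -0.29081616]
turn [ 0.     0.    -0.007] shift(after turn) [  0.4  -0.6 134. ] shift(before) [  0.5  -0.7 134. ]
```

Call:
step_arm(targets=[[[0,0,-0.007],[0.4,-0.6,35],58],[[0,0,0],[0,0,35],58],[[0,0,0],[0,0,35],58],[[0,0,0],[0,0,30],58],[[0,0,0],[0,0,14],58]])

```text
time: 4.02
tool_pos: [0.4219, -0.1763, 0.0811]
tcp_rot: [-1.731, -2.615, 0.001]
wrist_force: [-0.2, -0.0, -0.0]
width: 0.677
grip_force: 0.0
```

Call:
step_arm(targets=[[[0,0,0],[0,0,3],58],[[0,0,0],[0,0,2],58],[[0,0,0],[0,0,1],58],[[0,0,0],[0,0,1],58]])

```text
time: 4.35
tool_pos: [0.4259, -0.1782, 0.0794]
tcp_rot: [1.729, 2.62, 0.001]
wrist_force: [0.3, -0.3, -0.3]
width: 0.679
grip_force: 0.0
```

Call:
step_arm(targets=[[[0,0,0],[0,0,2],58],[[0,0,0],[0,0,2],58],[[0,0,0],[0,0,0],58]])

```text
time: 4.6
tool_pos: [0.4248, -0.1777, 0.0743]
tcp_rot: [1.729, 2.622, 0.0]
wrist_force: [-0.9, 1.0, -0.5]
width: 0.678
grip_force: 0.0
```

Call:
step_arm(targets=[[[0,0,0],[0,0,1],58],[[0,0,0],[0,0,1],58],[[0,0,0],[0,0,0],58]])

```text
time: 4.85
tool_pos: [0.4244, -0.1775, 0.0718]
tcp_rot: [-1.729, -2.623, 0.0]
wrist_force: [0.5, 0.1, 0.1]
width: 0.679
grip_force: 0.0
```

Call:
step_arm(targets=[[[0,0,0],[0,0,1.5],58],[[0,0,0],[0,0,0],58]])

```text
time: 5.02
tool_pos: [0.4243, -0.1775, 0.0702]
tcp_rot: [-1.729, -2.623, 0.0]
wrist_force: [-0.5, -0.1, -0.6]
width: 0.677
grip_force: 0.0
```

Call:
step_arm(grip_force=40, targets=[[[0,0,0],[0,0,0],45],[[0,0,0],[0,0,0],45],[[0,0,0],[0,0,0],45],[[0,0,0],[0,0,0],45]])

```text
time: 5.35
tool_pos: [0.4248, -0.1775, 0.0707]
tcp_rot: [1.729, 2.622, 0.0]
wrist_force: [-0.9, 1.3, 4.7]
width: 0.567
grip_force: 41.7
```

Call:
step_arm(grip_force=60, targets=[[[0,0,0],[0,0,-5],45],[[0,0,0],[0,0,-25],45],[[0,0,0],[0,0,-35],45],[[0,0,0],[0,0,-35],45],[[0,0,0],[0,0,-30],45]])

```text
time: 5.77
tool_pos: [0.4237, -0.1773, 0.2014]
tcp_rot: [-1.728, -2.622, 0.001]
wrist_force: [1.0, -0.4, -2.3]
width: 0.557
grip_force: 63.5
```

Run:
```python
from h import *
print(read_state()["wrist_force"],read_state()["width"])
plan(.5035,.0187,.2,12)
```

```text
[ 1.04216854 -0.38669712 -2.33991151] 0.5569921577801847
turn [-0.001 -0.001  0.196] shift(after turn) [175.1 118.8   1.4] shift(before) [148.7 150.6   1.4]
```

Call:
step_arm(targets=[[[0,0,0],[10,10,0],45],[[0,0,0],[22,22,0],45],[[0,0,0],[25,25,0],45],[[0,0,0],[26,26,0],45],[[0,0,0],[26,26,0],45]])

```text
time: 6.18
tool_pos: [0.481, -0.0332, 0.1997]
tcp_rot: [-1.73, -2.621, 0.002]
wrist_force: [0.6, -0.5, -2.8]
width: 0.557
grip_force: 63.5
```

Call:
step_arm(targets=[[[0,0,0],[22,23,0],45],[[0,0,0],[12,13,0],45],[[0,0,0],[5.7,5.6,0],45],[[0,0,0.1],[0,0,0],45],[[0,0,0.096],[0,0,0],45]])

```text
time: 6.6
tool_pos: [0.5035, 0.0187, 0.1994]
tcp_rot: [-1.98, -2.437, 0.003]
wrist_force: [0.2, -0.4, -3.5]
width: 0.554
grip_force: 63.5
```

Call:
step_arm(targets=[[[0,0,0],[0,0,15],45],[[0,0,0],[0,0,10],45],[[0,0,0],[0,0,0],45],[[0,0,0],[0,0,0],45]])

```text
time: 6.93
tool_pos: [0.5028, 0.018, 0.1739]
tcp_rot: [-1.976, -2.439, 0.004]
wrist_force: [0.0, 0.5, -3.8]
width: 0.558
grip_force: 63.5
```

Run:
```python
from h import *
plan(.5035,.0187,.175,12)
print(read_state()["wrist_force"])
a=read_camera("top")[215:300,200:330,::-1];b=read_camera("scene")[180:265,310:440,::-1]
cv2.imwrite("pics/h1.png",np.vstack([cv2.resize(i,(450,294),interpolation=cv2.INTER_CUBIC) for i in(a,b)]))
for c in("top","scene"):
  for d in cut_out(c,"coupon")[:1]: print(c,d["score"],d["extent"])
```

```text
turn [-0.004 -0.001 -0.001] shift(after turn) [ 0.5  0.8 -1.1] shift(before) [ 0.5  0.8 -1.1]
[ 0.03758715  0.50750921 -3.78083931]
top 0.75 [248.0, 237.0, 305.4, 267.6]
scene 0.9 [341.8, 213.9, 393.5, 242.7]
```

View pics/h1.png

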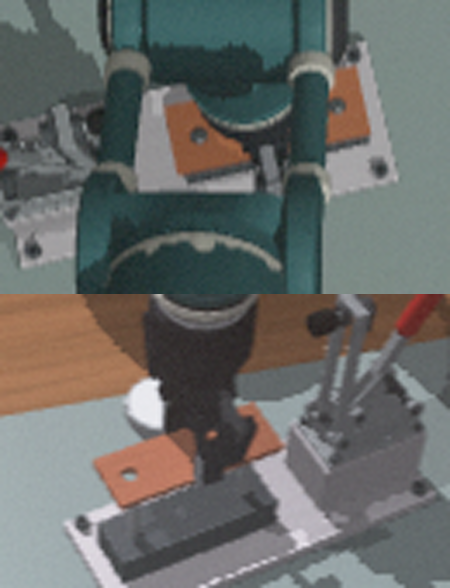

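The top picture shows the held coupon with holes at about (257.5,254.3) and (297.4,245.3). I refine them by colour and compare with the pins.

```bash
cat >> h.py <<'E'
def holes(mask,img,c,guesses,z,r=5):
    out=[]
    for u,v in guesses:
        l,t=int(u)-r,int(v)-r;w=mask[t:t+2*r+1,l:l+2*r+1].astype(float)
        yy,xx=np.mgrid[t:t+2*r+1,l:l+2*r+1];k=np.hypot(xx-u,yy-v)<r-.5;w=w*k
        out.append(ray(c,(w*xx).sum()/w.sum(),(w*yy).sum()/w.sum(),z)[:2]);print("px",(w*xx).sum()/w.sum(),(w*yy).sum()/w.sum())
    A,B=out;d=A-B;print("mid",(A+B)/2,"dist",np.hypot(*d),"axis",np.degrees(np.arctan2(d[1],d[0])),"A",A,"B",B)
E
python3 - <<'E'
from h import *
im=read_camera("top").astype(float)
rat=im[...,0]-im[...,2]
w=np.clip(1-rat/np.percentile(rat[237:267,248:305],90),0,1)
for row in w[249:260,251:264]: print((row*9).astype(int))
holes(w,im,"top",[(257.5,254.3),(297.4,245.3)],.109,4)
# pin lines for reference
for u,v in((405,230),(640,180),(407.5,239),(642,187)): print(ray("top",190+u/6,215+v/6,.08)[:2])
E
```

```text
[0 0 0 0 0 0 0 0 5 9 8 9 9]
[0 0 0 0 0 2 2 1 1 5 9 9 8]
[0 0 0 0 3 6 7 6 3 1 2 8 9]
[0 0 0 1 8 9 9 9 5 0 0 2 6]
[0 0 0 3 9 9 9 9 5 0 0 0 0]
[0 0 0 1 7 9 9 8 2 0 0 0 0]
[0 0 0 0 2 3 6 2 0 0 0 0 0]
[0 0 0 0 0 0 0 0 0 0 0 0 0]
[0 0 0 0 0 0 0 0 0 0 0 0 0]
[0 0 0 0 0 0 0 0 0 0 0 0 0]
[0 0 0 0 0 0 0 0 0 0 0 0 0]
px 256.89931350114415 253.06636155606407
px 296.5876010781671 244.36927223719675
mid [0.50166306 0.01826409] dist 0.09948921133938117 axis 102.0768640708106 A [0.49125531 0.06690773] B [ 0.51207082 -0.03037956]
[0.49545445 0.06820267]
[ 0.51576505 -0.02970189]
[0.49164772 0.06713257]
[ 0.51278973 -0.03052642]
```

Run:
```python
import cv2,numpy as np
g=cv2.cvtColor(cv2.imread("pics/top0.png"),6)
for l,t in((251,247),(290,238)):
    print("cols",l,"rows",t)
    for r in g[t:t+16,l:l+14]: print(*["%3d"%v for v in r])
g=cv2.cvtColor(cv2.imread("pics/scene0.png"),6)
for l,t in((373,220),(341,233)):
    print("scene cols",l,"rows",t)
    for r in g[t:t+20,l:l+14]: print(*["%3d"%v for v in r])
```

```text
cols 251 rows 247
112 109 111 111 112 109 101  94  99  97  97  77  82  84
109 111 103  92  89  80  71  79  84  84  81  79  81  79
 97  96  83  64  61  61  58  78  82  79  78  81  80  81
 82  80  79  59  58  57  58  64  77  81  85  82  80  81
 79  80  77  74  56  57  56  59  77  79  79  82  80  81
 79  81  77  80  66  56  60  63  78  80  78  80  79  79
 77  78  81  78  75  61 113 114  85  81  80  78  82  80
 78  79  78  79  76  76 131 143 119  81  80  82  80  77
 79  80  79  79  78  80 127 142 125  97  82  77  82  78
 78  71  75  70  72  71 107 122 123 112  79  82  82  78
 79  70  71  71  76  72  86 113 121 109  81  78  80  82
 74  69  68  69  70  70  74  91  95  88  80  81  81  83
 85  73  70  80  77  80  78  76  78  80  79  82  79  81
 93  90  74  80  79  84  77  80  79  81  76  81  79  79
132  92  76  78  79  79  82  78  78  77  77  79  81  78
145  82  80  79  77  80  81  81  82  77  78  81  80  79
cols 290 rows 238
111 111 109 110 111 110 101  90 101  98  98  80 105 157
111 110  90  93  90  85  83  80  84  84  85  80  81 144
 93  94  66  67  66  58  79  80  79  80  79  83  82 123

[... 2315 characters left out ...]
 168 172 218 202 157 133 118
213 216 217 218 219 203 164 120 121 127 115 110 105 101
219 219 219 220 220 195 126 112 101 101 104 102 104 104
220 221 206 170 150 118 112 104  93  99 104 103 104 104
202 148 115 109 109 107 110 102  96  97 106 103 102 106
118 107 103 105 107 109 112 104  97  98 105 106 104 100
106 104 104 106 104 108 110 103  97 101 104  99  91  90
106 107 106 104 104 107 109  98  96  94  95  91  94  93
107 106 105 102 103 104 109 101  96  95  93  92  95  94
106 105 102 104 107 105 107 100  88  76  78  95 101 103
111 105 106 106 107 104 102  97  83  76  84 101 102 104
 90 106 104 103 105 104 104  93  76  79  79  91 101 104
 84  98 105 105 104 102 104  95  78  78  77  76  92 106
```

Call:
step_arm(targets=[[[0,0,0],[0.2,2.8,0],45],[[0,0,0],[0,0,10],45],[[0,0,0],[0,0,10],45],[[0,0,0],[0,0,0],45]])

```text
time: 7.52
tool_pos: [0.5052, 0.0193, 0.1527]
tcp_rot: [-1.975, -2.438, 0.004]
wrist_force: [-0.2, 0.9, -4.3]
width: 0.559
grip_force: 63.4
```

Call:
step_arm(targets=[[[0,0,0],[0,0,2],45],[[0,0,0],[0,0,2],45],[[0,0,0],[0,0,2],45],[[0,0,0],[0,0,0],45]])

```text
time: 7.85
tool_pos: [0.5069, 0.0193, 0.149]
tcp_rot: [-1.977, -2.441, 0.001]
wrist_force: [0.5, -0.6, -3.3]
width: 0.561
grip_force: 63.5
```

Call:
step_arm(targets=[[[0,0,0],[0,0,2],45],[[0,0,0],[0,0,2],45],[[0,0,0],[0,0,0],45]])

```text
time: 8.1
tool_pos: [0.5068, 0.0193, 0.1451]
tcp_rot: [-1.977, -2.441, 0.0]
wrist_force: [0.3, 0.7, -3.6]
width: 0.56
grip_force: 63.5
```

Call:
step_arm(targets=[[[0,0,0],[0,0,2],45],[[0,0,0],[0,0,2],45],[[0,0,0],[0,0,0],45]])

```text
time: 8.35
tool_pos: [0.5072, 0.0193, 0.1412]
tcp_rot: [1.977, 2.441, 0.001]
wrist_force: [1.2, 0.5, -2.3]
width: 0.557
grip_force: 63.5
```

Call:
step_arm(targets=[[[0,0,0],[0,0,2],45],[[0,0,0],[0,0,2],45],[[0,0,0],[0,0,0],45]])

```text
time: 8.6
tool_pos: [0.5072, 0.0193, 0.1372]
tcp_rot: [1.977, 2.441, 0.001]
wrist_force: [1.0, 0.1, -3.4]
width: 0.555
grip_force: 63.5
```

Run:
```python
from h import *
print([read_state()["wrist_force"].round(1) for _ in range(2)])
a=read_camera("top")[215:300,200:330,::-1];b=read_camera("scene")[180:265,310:440,::-1]
cv2.imwrite("pics/h2.png",np.vstack([cv2.resize(i,(450,294),interpolation=cv2.INTER_CUBIC) for i in(a,b)]))
```

```text
[array([ 1. ,  0.1, -3.4]), array([ 1. ,  0.1, -3.4])]
```

View pics/h2.png

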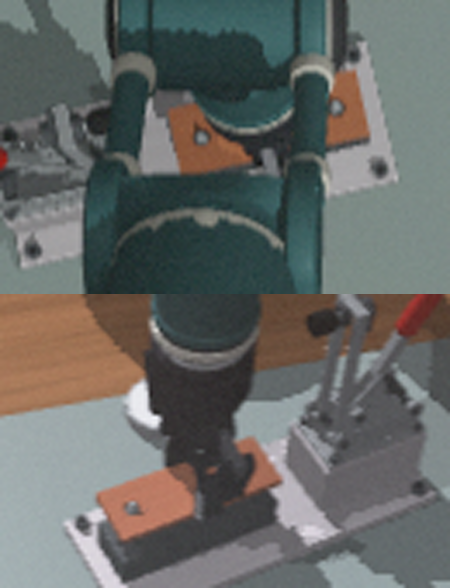

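Both holes show a bright pin inside them, so the coupon is threaded, and side force is about 1 N. I lower it on.

Call:
step_arm(targets=[[[0,0,0],[0,0,4],45],[[0,0,0],[0,0,5],45],[[0,0,0],[0,0,5],45],[[0,0,0],[0,0,5],45],[[0,0,0],[0,0,2],45]])

```text
time: 9.12
tool_pos: [0.5072, 0.0194, 0.1156]
tcp_rot: [1.977, 2.441, 0.0]
wrist_force: [0.8, 1.6, -2.7]
width: 0.561
grip_force: 63.6
```

Call:
step_arm(targets=[[[0,0,0],[0,0,1.5],45],[[0,0,0],[0,0,1.5],45],[[0,0,0],[0,0,0],45]])

```text
time: 9.37
tool_pos: [0.5072, 0.0193, 0.1132]
tcp_rot: [1.977, 2.441, 0.0]
wrist_force: [1.6, 0.5, -3.0]
width: 0.557
grip_force: 63.5
```

Call:
step_arm(targets=[[[0,0,0],[0,0,1],45],[[0,0,0],[0,0,0.5],45],[[0,0,0],[0,0,0],45]])

```text
time: 9.62
tool_pos: [0.5072, 0.0193, 0.112]
tcp_rot: [1.977, 2.441, 0.001]
wrist_force: [2.2, 1.5, -3.2]
width: 0.555
grip_force: 63.6
```

Call:
step_arm(targets=[[[0,0,0],[0,0,0.8],45],[[0,0,0],[0,0,0],45]])

```text
time: 9.78
tool_pos: [0.5072, 0.0193, 0.1112]
tcp_rot: [1.977, 2.441, 0.001]
wrist_force: [2.2, 1.7, -3.0]
width: 0.556
grip_force: 63.6
```

Call:
step_arm(targets=[[[0,0,0],[0,0,0.7],45],[[0,0,0],[0,0,0],45]])

```text
time: 9.95
tool_pos: [0.5072, 0.0193, 0.1109]
tcp_rot: [1.978, 2.441, 0.0]
wrist_force: [0.1, 1.0, 3.0]
width: 0.556
grip_force: 64.2
```

Call:
step_arm(targets=[[[0,0,0],[0,0,0.7],45],[[0,0,0],[0,0,0],45]])

```text
time: 10.12
tool_pos: [0.5073, 0.0193, 0.1109]
tcp_rot: [1.978, 2.441, 0.0]
wrist_force: [-2.5, 0.8, 8.8]
width: 0.557
grip_force: 64.8
```

Call:
step_arm(targets=[[[0,0,0],[0,0,-1],58],[[0,0,0],[0,0,0],62],[[0,0,0],[0,0,0],62],[[0,0,0],[0,0,0],62]])

```text
time: 10.45
tool_pos: [0.5066, 0.0192, 0.1103]
tcp_rot: [-1.977, -2.44, 0.001]
wrist_force: [-0.3, 0.6, 0.7]
width: 0.722
grip_force: 0.0
```

Call:
step_arm(targets=[[[0,0,0],[0,0,-5],62],[[0,0,0],[0,0,-25],62],[[0,0,0],[0,0,-35],62],[[0,0,0],[0,0,-35],62],[[0,0,0],[0,0,-10],62]])

```text
time: 10.87
tool_pos: [0.5099, 0.0192, 0.2266]
tcp_rot: [1.973, 2.436, 0.008]
wrist_force: [1.7, -0.1, 0.8]
width: 0.728
grip_force: 0.0
```

Run:
```python
from h import *
print(read_state()["wrist_force"],read_state()["width"])
plan(.4882,-.3491,.2,-17)
```

```text
[ 1.74089332 -0.09997964  0.82387766] 0.7281189263349016
turn [ 0.009 -0.     0.506] shift(after turn) [-358.6   87.    26.6] shift(before) [-355.8  -97.8   26.5]
```

Call:
step_arm(targets=[[[0,0,0],[-35.6,-9.8,0],60],[[0,0,0],[-35.6,-9.8,0],60],[[0,0,0],[-35.6,-9.8,0],60],[[0,0,0],[-35.6,-9.8,0],60],[[0,0,0],[-35.6,-9.8,0],60]])

```text
time: 11.28
tool_pos: [0.4955, -0.1665, 0.2208]
tcp_rot: [1.977, 2.442, 0.0]
wrist_force: [1.2, 0.6, -0.5]
width: 0.699
grip_force: 0.0
```

Call:
step_arm(targets=[[[0,0,0],[-35.6,-9.8,0],60],[[0,0,0],[-35.6,-9.8,0],60],[[0,0,0],[-35.6,-9.8,0],60],[[0,0,0],[-35.6,-9.8,0],60],[[0,0,0],[-35.4,-9.6,0],60]])

```text
time: 11.7
tool_pos: [0.4845, -0.3508, 0.2205]
tcp_rot: [-1.978, -2.44, -0.0]
wrist_force: [0.0, 0.6, 0.4]
width: 0.705
grip_force: 0.0
```

Call:
step_arm(targets=[[[0,0,0.101],[0,0,0],58],[[0,0,0.101],[0,0,0],58],[[0,0,0.101],[0,0,0],58],[[0,0,0.101],[0,0,0],58],[[0,0,0.102],[0,0,0],58]])

```text
time: 12.12
tool_pos: [0.4848, -0.3492, 0.2202]
tcp_rot: [-2.53, -1.861, 0.0]
wrist_force: [-0.4, -0.3, -0.3]
width: 0.68
grip_force: 0.0
```

Run:
```python
from h import *
c=cut_out;read_camera("top")
plan(.4882,-.3491,.1,-17)
```

```text
turn [-0.001 -0.    -0.01 ] shift(after turn) [  1.    3.2 120.3] shift(before) [  1.    3.3 120.2]
```

Call:
step_arm(targets=[[[0,0,-0.01],[1,3.2,20],58],[[0,0,0],[0,0,35],58],[[0,0,0],[0,0,35],58],[[0,0,0],[0,0,30],58],[[0,0,0],[0,0,14],58]])

```text
time: 12.58
tool_pos: [0.486, -0.3471, 0.082]
tcp_rot: [-2.508, -1.88, 0.003]
wrist_force: [-0.5, 0.1, 0.1]
width: 0.684
grip_force: 0.0
```

Call:
step_arm(targets=[[[0,0,0],[0,0,7],58],[[0,0,0],[0,0,4],58],[[0,0,0],[0,0,2],58],[[0,0,0],[0,0,0],58]])

```text
time: 12.92
tool_pos: [0.49, -0.3497, 0.0756]
tcp_rot: [2.511, 1.882, 0.002]
wrist_force: [0.5, -0.2, 0.4]
width: 0.681
grip_force: 0.0
```

Call:
step_arm(grip_force=60, targets=[[[0,0,0],[0,0,0],45],[[0,0,0],[0,0,0],45],[[0,0,0],[0,0,0],45],[[0,0,0],[0,0,0],45]])

```text
time: 13.25
tool_pos: [0.49, -0.3499, 0.0754]
tcp_rot: [2.513, 1.88, 0.002]
wrist_force: [1.5, 1.8, 7.8]
width: 0.563
grip_force: 61.6
```

Call:
step_arm(grip_force=80, targets=[[[0,0,0],[0,0,-5],45],[[0,0,0],[0,0,-25],45],[[0,0,0],[0,0,-35],45],[[0,0,0],[0,0,-40],45],[[0,0,0],[0,0,-30],45]])

```text
time: 13.67
tool_pos: [0.4872, -0.3483, 0.2086]
tcp_rot: [-2.512, -1.88, 0.002]
wrist_force: [1.3, -2.0, -5.6]
width: 0.553
grip_force: 85.5
```

Run:
```python
from h import *
print(read_state()["wrist_force"],read_state()["width"])
plan(.5055,.0193,.2,12)
```

```text
[ 1.28860207 -1.95859469 -5.57793026] 0.5526897306041163
turn [-0.003 -0.002 -0.496] shift(after turn) [355.7  94.3   8.6] shift(before) [357.8 -86.1   9.3]
```

Call:
step_arm(targets=[[[0,0,-0.06],[0,0,0],45],[[0,0,-0.1],[0,0,0],45],[[0,0,-0.12],[0,0,0],45],[[0,0,-0.11],[0,0,0],45],[[0,0,-0.1],[0,0,0],45]])

```text
time: 14.08
tool_pos: [0.4865, -0.3478, 0.2058]
tcp_rot: [-1.973, -2.436, 0.001]
wrist_force: [-0.7, 0.4, -6.9]
width: 0.546
grip_force: 85.4
```

Call:
step_arm(targets=[[[0,0,0],[15,4,0],45],[[0,0,0],[30,8,0],45],[[0,0,0],[35,9,0],45],[[0,0,0],[35,9,0],45],[[0,0,0],[35,9,0],45]])

```text
time: 14.5
tool_pos: [0.4943, -0.1919, 0.2063]
tcp_rot: [-1.984, -2.429, 0.002]
wrist_force: [1.1, -0.6, -7.3]
width: 0.553
grip_force: 85.4
```

Call:
step_arm(targets=[[[0,0,0],[35,9,0],45],[[0,0,0],[35,9,0],45],[[0,0,0],[35,9,0],45],[[0,0,0],[35,9,0],45],[[0,0,0],[30,9,0],45]])

```text
time: 14.92
tool_pos: [0.5036, -0.016, 0.2065]
tcp_rot: [-1.982, -2.431, 0.004]
wrist_force: [1.1, -0.1, -7.7]
width: 0.55
grip_force: 85.4
```

Call:
step_arm(targets=[[[0,0,0],[20,6,0],45],[[0,0,0],[10,3,0],45],[[0,0,0],[3,1,10],45],[[0,0,0],[0,0,10],45],[[0,0,0],[0,0,0],45]])

```text
time: 15.33
tool_pos: [0.5067, 0.015, 0.1849]
tcp_rot: [-1.982, -2.431, 0.008]
wrist_force: [-0.8, -0.4, -7.4]
width: 0.549
grip_force: 85.4
```

Run:
```python
from h import *
plan(.5055,.0193,.185,12);s=read_state();print(s["tool_pos"],s["wrist_force"],s["width"])
im=read_camera("top");plan(.5055,.0193,.185,12)
cv2.imwrite("pics/h3.png",cv2.resize(im[225:280,235:325,::-1],(720,440),interpolation=cv2.INTER_CUBIC))
```

```text
turn [-0.007 -0.001 -0.006] shift(after turn) [ 4.5 -0.3 -0.1] shift(before) [ 4.5 -0.3 -0.1]
[0.50673657 0.01495763 0.18485208] [-0.83144335 -0.41782238 -7.39117309] 0.5489970597090167
turn [-0.006 -0.001 -0.007] shift(after turn) [ 4.9 -0.7  0.8] shift(before) [ 4.9 -0.7  0.8]
```

View pics/h3.png

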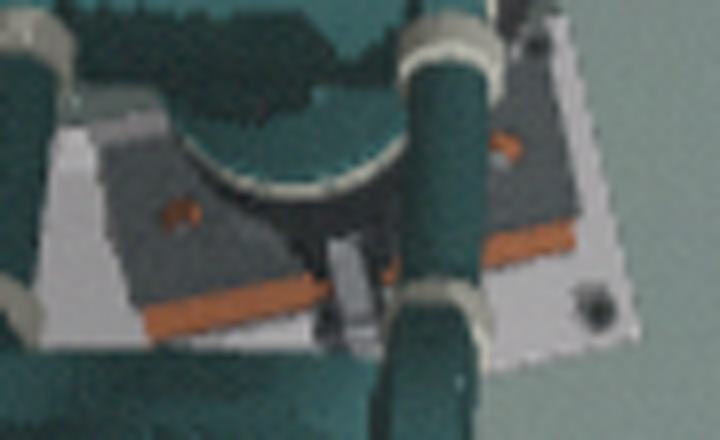

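Run:
```python
from h import *
im=read_camera("top");hsv=cv2.cvtColor(im,cv2.COLOR_RGB2HSV)
rat=im[...,0].astype(int)-im[...,2]
for l,t in((252,246),(292,237)):
    print(l,t)
    for r in range(t,t+11): print(*["%3d/%3d"%(im[r,k,1],rat[r,k]) for k in range(l,l+11)])
A,B=[ray("top",*p,.1216)[:2] for p in((257.2,251.2),(297.3,242.8))];d=A-B
print((A+B)/2,np.hypot(*d),np.degrees(np.arctan2(d[1],d[0])),read_state()["tool_pos"])
```

```text
252 246
 67/ -7  69/ -4  70/ -4  71/ -9  73/ -7  69/ -6  69/ -7  63/ -4  44/ -7  61/ -5  77/ -7
 70/ -7  68/ -6  71/ -5  66/ -7  68/ -6  71/ -8  70/ -7  67/ -6  58/ -8  36/-10  46/ -7
 68/ -6  68/ -3  66/-10  72/-10  66/ -8  71/ -8  70/-10  73/ -7  70/ -6  54/-11  37/ -2
 66/ -8  71/ -6  69/ -7  72/ -5  67/ 11  55/  8  60/ 14  63/ 10  70/ -7  66/ -9  61/ -6
 69/ -5  67/ -6  70/ -6  58/ -1  61/ 33  55/ 35  55/ 40  79/ 62  68/  2  66/ -6  69/ -4
 72/ -8  70/ -3  68/ -6  49/ 23  54/ 41  56/ 38  53/ 40  88/ 75  64/  2  70/ -8  69/ -7
 68/ -6  72/ -7  67/ -6  56/ 19  56/ 45  59/ 27  60/ 26  77/ 51  72/  1  68/ -9  68/-10
 68/ -7  68/ -7  68/ -8  62/  0  61/  9  69/  1  81/  0  71/  9  70/ -7  71/ -9  70/ -7
 73/ -6  71/ -9  68/ -8  66/ -6  68/ -8  72/-10  80/ -8  74/ -6  71/ -6  72/ -7  67/ -7
 66/ -5  73/ -5  71/ -5  72/ -6  70/ -8  70/ -8  68/ -6  68/ -7  73/ -9  68/ -7  66/ -7
 73/ -5  72/ -5  69/ -2  68/ -5  74/ -7  75/ -8  72/ -6  70/ -6  70/ -5  66/ -7  68/ -7
292 237
 69/-27  73/-25  76/-27  75/-26 127/ -1 121/ -1  87/ -4  82/ -8  83/ -7  80/-11  82/ -8
 75/-26  73/-25  78/-27  73/
[... 248 characters left out ...]
-31  79/-26  74/-28  70/  7  81/ 43  81/ 46  64/ 10  76/ -5  84/ -6  82/ -7
 74/-27  76/-28  76/-29  72/-30  64/ 26  93/ 77  92/ 80  85/ 73  69/  2  83/ -7  81/ -8
 73/-28  79/-29  74/-29  74/-25  70/ 25  80/ 60  98/ 83  97/ 83  69/ 17  82/ -6  80/-10
 76/-27  81/-24  75/-30  75/-26  91/  3 122/  0  95/ 54  85/ 57  70/  6  82/ -7  82/ -8
 71/-29  76/-27  77/-28  76/-29  89/ -5 110/ -8  82/ 14  79/ 11  79/ -6  84/ -5  83/ -6
 76/-26  75/-29  73/-28  74/-26  82/ -6  85/ -7  80/ -8  83/ -6  84/ -7  84/ -7  84/ -7
 74/-27  80/-26  72/-29  75/-24  83/ -5  84/ -4  82/ -6  85/ -8  81/ -6  83/ -7  87/ -8
[0.50368078 0.01624573] 0.0995156696991285 101.54347104269279 [0.5079829  0.01449667 0.18674102]
```

Call:
step_arm(targets=[[[-0.006,0,-0.006],[3.9,0.8,0],45],[[0,0,0],[0,0,6],45],[[0,0,0],[0,0,10],45],[[0,0,0],[0,0,6],45],[[0,0,0],[0,0,2],45]])

```text
time: 15.85
tool_pos: [0.5083, 0.0194, 0.1628]
tcp_rot: [1.977, 2.44, 0.004]
wrist_force: [-1.0, 0.1, -7.4]
width: 0.551
grip_force: 85.3
```

Call:
step_arm(targets=[[[0,0,0],[0,0,0],45],[[0,0,0],[0,0,0],45]])

```text
time: 16.02
tool_pos: [0.5093, 0.0196, 0.1643]
tcp_rot: [1.976, 2.439, 0.006]
wrist_force: [-0.3, -0.0, -6.5]
width: 0.552
grip_force: 85.4
```

Run:
```python
from h import *
plan(.5073,.0187,.160,12.0);s=read_state();print(s["tool_pos"],s["tcp_rot"],s["wrist_force"])
im=read_camera("top");plan(.5073,.0187,.16,12)
cv2.imwrite("pics/h4.png",cv2.resize(im[225:280,235:325,::-1],(720,440),interpolation=cv2.INTER_CUBIC))
```

```text
turn [ 0.005 -0.    -0.   ] shift(after turn) [-0.5 -2.2  4.3] shift(before) [-0.5 -2.2  4.3]
[0.5093482  0.01961862 0.16428203] [1.97568856 2.43853233 0.00649493] [-0.30401634 -0.0155355  -6.4660005 ]
turn [ 0.006  0.    -0.   ] shift(after turn) [-0.4 -2.5  4.7] shift(before) [-0.4 -2.6  4.7]
```

View pics/h4.png

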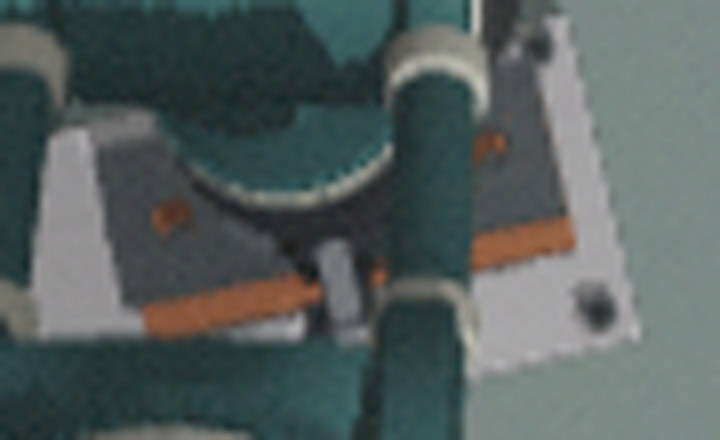

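The cover's holes at crop (172,216) and (488,148) now show pin noses inside them. I nudge by about 2 mm and lower in small steps.

Call:
step_arm(targets=[[[0,0,0],[-0.4,-1.8,0],45],[[0,0,0],[0,0,2],45],[[0,0,0],[0,0,2],45],[[0,0,0],[0,0,0],45],[[0,0,0],[0,0,0],45]])

```text
time: 16.48
tool_pos: [0.5077, 0.0189, 0.1605]
tcp_rot: [1.975, 2.438, 0.007]
wrist_force: [-1.1, -0.1, -7.0]
width: 0.556
grip_force: 85.4
```

Call:
step_arm(targets=[[[0,0,0],[0,0,2],45],[[0,0,0],[0,0,2],45],[[0,0,0],[0,0,0],45],[[0,0,0],[0,0,0],45]])

```text
time: 16.82
tool_pos: [0.5077, 0.0189, 0.1564]
tcp_rot: [1.976, 2.438, 0.007]
wrist_force: [0.9, -0.9, -7.0]
width: 0.55
grip_force: 85.4
```

Call:
step_arm(targets=[[[0,0,0],[0,0,2],45],[[0,0,0],[0,0,0],45],[[0,0,0],[0,0,0],45]])

```text
time: 17.07
tool_pos: [0.5078, 0.0189, 0.1545]
tcp_rot: [1.975, 2.438, 0.007]
wrist_force: [0.3, -0.2, -7.0]
width: 0.547
grip_force: 85.4
```

Call:
step_arm(targets=[[[0.006,0,0],[-0.1,-0.4,0],45],[[0,0,0],[0,0,2],45],[[0,0,0],[0,0,0],45]])

```text
time: 17.32
tool_pos: [0.5075, 0.0187, 0.1524]
tcp_rot: [-1.977, -2.441, 0.0]
wrist_force: [-1.1, -0.7, -6.9]
width: 0.548
grip_force: 85.4
```

Call:
step_arm(targets=[[[0,0,0],[0,0,2],45],[[0,0,0],[0,0,0],45]])

```text
time: 17.48
tool_pos: [0.5073, 0.0187, 0.1503]
tcp_rot: [-1.977, -2.441, 0.001]
wrist_force: [0.2, 0.4, -6.5]
width: 0.553
grip_force: 85.4
```

Call:
step_arm(targets=[[[0,0,0],[0,0,2],45],[[0,0,0],[0,0,0],45]])

```text
time: 17.65
tool_pos: [0.5074, 0.0187, 0.1483]
tcp_rot: [-1.977, -2.441, 0.0]
wrist_force: [1.0, -0.1, -6.7]
width: 0.553
grip_force: 85.4
```

Call:
step_arm(targets=[[[0,0,0],[0,0,2],45],[[0,0,0],[0,0,0],45]])

```text
time: 17.82
tool_pos: [0.5076, 0.0187, 0.1464]
tcp_rot: [1.977, 2.441, 0.0]
wrist_force: [1.1, 0.2, -7.4]
width: 0.551
grip_force: 85.4
```

Call:
step_arm(targets=[[[0,0,0],[0,0,2],45],[[0,0,0],[0,0,2],45],[[0,0,0],[0,0,0],45]])

```text
time: 18.07
tool_pos: [0.5077, 0.0187, 0.1424]
tcp_rot: [1.977, 2.441, 0.0]
wrist_force: [0.6, 0.2, -6.6]
width: 0.552
grip_force: 85.4
```

Call:
step_arm(targets=[[[0,0,0],[0,0,3],45],[[0,0,0],[0,0,3],45],[[0,0,0],[0,0,3],45],[[0,0,0],[0,0,0],45]])

```text
time: 18.4
tool_pos: [0.5077, 0.0187, 0.1331]
tcp_rot: [1.977, 2.441, -0.0]
wrist_force: [1.0, 0.5, -6.0]
width: 0.553
grip_force: 85.4
```

Call:
step_arm(targets=[[[0,0,0],[0,0,3],45],[[0,0,0],[0,0,3],45],[[0,0,0],[0,0,2],45],[[0,0,0],[0,0,0],45]])

```text
time: 18.73
tool_pos: [0.5077, 0.0187, 0.1253]
tcp_rot: [1.977, 2.441, 0.0]
wrist_force: [2.0, -0.5, -6.9]
width: 0.553
grip_force: 85.4
```

Call:
step_arm(targets=[[[0,0,0],[0,0,1.5],45],[[0,0,0],[0,0,1],45],[[0,0,0],[0,0,0],45]])

```text
time: 18.98
tool_pos: [0.5077, 0.0187, 0.1231]
tcp_rot: [1.977, 2.441, 0.0]
wrist_force: [0.8, -0.2, -6.2]
width: 0.551
grip_force: 85.5
```

Call:
step_arm(targets=[[[0,0,0],[0,0,1],45],[[0,0,0],[0,0,0],45]])

```text
time: 19.15
tool_pos: [0.5077, 0.0187, 0.1222]
tcp_rot: [1.977, 2.441, 0.0]
wrist_force: [1.8, -0.6, -6.4]
width: 0.551
grip_force: 85.5
```

Call:
step_arm(targets=[[[0,0,0],[0,0,0.7],45],[[0,0,0],[0,0,0],45]])

```text
time: 19.32
tool_pos: [0.5077, 0.0187, 0.1218]
tcp_rot: [1.977, 2.441, 0.0]
wrist_force: [-0.2, -0.9, -3.6]
width: 0.553
grip_force: 85.7
```

Call:
step_arm(targets=[[[0,0,0],[0,0,0.6],45],[[0,0,0],[0,0,0],45],[[0,0,0],[0,0,-0.5],58],[[0,0,0],[0,0,0],62],[[0,0,0],[0,0,0],62]])

```text
time: 19.73
tool_pos: [0.5081, 0.0188, 0.1218]
tcp_rot: [1.977, 2.44, 0.001]
wrist_force: [-0.1, -1.1, 0.2]
width: 0.724
grip_force: 0.0
```

Call:
step_arm(targets=[[[0,0,0],[0,0,0],62],[[0,0,0],[0,0,-5],62],[[0,0,0],[0,0,-20],62],[[0,0,0],[0,0,-35],62],[[0,0,0],[0,0,-40],62]])

```text
time: 20.15
tool_pos: [0.5056, 0.0187, 0.2203]
tcp_rot: [-1.975, -2.437, 0.006]
wrist_force: [-0.1, -0.1, 0.8]
width: 0.725
grip_force: 0.0
```

Call:
step_arm(targets=[[[0,0,0],[0,0,-40],0],[[0,0,0],[0,0,-40],0],[[0,0,0],[0,0,-35],0],[[0,0,0],[0,0,-10],0],[[0,0,0],[0,0,0],0]])

```text
time: 20.57
tool_pos: [0.5095, 0.0187, 0.3516]
tcp_rot: [1.973, 2.435, 0.009]
wrist_force: [-0.2, 0.5, -0.5]
width: 0.016
grip_force: 0.0
```

Run:
```python
from h import *
s=read_state();print(s["tool_pos"],s["tcp_rot"],s["wrist_force"],s["width"])
for c in("top","scene"):
    im=read_camera(c)
    for q in("handle_grip","cover_mid"):
        for d in tip_of(c,q)[:3]:
            v,u=d["at"];X=ray(c,u,v,.204 if q[0]=="h" else .052);e=X-[.506,.0193,0]
            print(c,q,round(d["score"],2),X.round(4),"fixture xy",e[0]*.978+e[1]*.208,-e[0]*.208+e[1]*.978)
a=read_camera("top")[215:300,150:330,::-1];b=read_camera("scene")[140:265,310:490,::-1]
cv2.imwrite("pics/h5.png",np.vstack([cv2.resize(i,None,fx=2.6,fy=2.6,interpolation=cv2.INTER_CUBIC) for i in(a,b)]))
```

```text
[0.50953338 0.01872479 0.35160869] [1.97298831 2.43534718 0.00912766] [-0.18462753  0.49110611 -0.47145873] 0.01596556975694172
top handle_grip 0.84 [0.4608 0.2206 0.204 ] fixture xy -0.0023299925557830545 0.2062420373063868
top cover_mid 0.93 [ 0.2899 -0.524   0.052 ] fixture xy -0.324397223597502 -0.4864261888044276
top cover_mid 0.86 [ 0.279  -0.1841  0.052 ] fixture xy -0.2642632512095914 -0.151676175194714
top cover_mid 0.74 [ 0.6483 -0.3791  0.052 ] fixture xy 0.05632025045372055 -0.4192039379778012
scene handle_grip 0.73 [0.4602 0.2183 0.204 ] fixture xy -0.0034068042619407463 0.20412647304409942
scene handle_grip 0.59 [ 0.8124 -0.106   0.204 ] fixture xy 0.27363060427547997 -0.18624525143812165
scene cover_mid 0.92 [ 0.3319 -0.53    0.052 ] fixture xy -0.2845163723937791 -0.5009598893173088
scene cover_mid 0.73 [0.3188 0.2914 0.052 ] fixture xy -0.12649464881058933 0.30508760443835586
scene cover_mid 0.71 [0.5134 0.0226 0.052 ] fixture xy 0.007945281142004695 0.001711399754510383
```

View pics/h5.png

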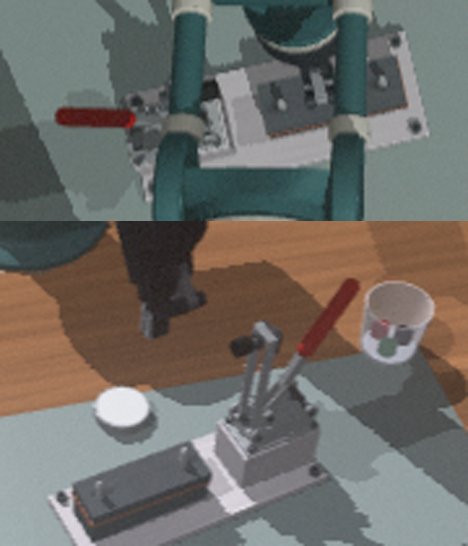

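The pack lies flat on the bed with both pins through it, and the red handle stands up at about the expected spot. I move over the handle and press it.

Call:
step_arm(targets=[[[0,0,0],[20,0,0],0],[[0,0,0],[35,-1,0],0],[[0,0,0],[38,-1,0],0],[[0,0,0],[38,-1,0],0],[[0,0,0],[35,-1,0],0]])

```text
time: 21.38
tool_pos: [0.4683, 0.1817, 0.3455]
tcp_rot: [-1.978, -2.44, 0.001]
wrist_force: [1.3, 0.3, -0.2]
width: -0.0
grip_force: 0.0
```

Call:
step_arm(targets=[[[0,0,0],[20,0,0],0],[[0,0,0],[9,0,0],0],[[0,0,0],[0,0,0],0],[[0,0,0],[0,0,0],0]])

```text
time: 21.72
tool_pos: [0.4631, 0.2083, 0.3458]
tcp_rot: [1.976, 2.442, -0.002]
wrist_force: [0.1, -0.7, 0.4]
width: -0.004
grip_force: 0.0
```

Run:
```python
from h import *
plan(.4655,.210,.30,12);s=read_state();print(s["tool_pos"],s["q"].round(2),s["wrist_force"])
```

```text
turn [-0.001  0.001  0.001] shift(after turn) [ 1.1  2.7 45.8] shift(before) [ 1.2  2.7 45.7]
[0.46313197 0.20833386 0.34575029] [ 0.37 -0.08  1.9  -0.    1.32  0.16] [ 0.12195621 -0.73934314  0.3989419 ]
```

Call:
step_arm(targets=[[[0,0,0],[1,2,10],0],[[0,0,0],[0,0,20],0],[[0,0,0],[0,0,10],0],[[0,0,0],[0,0,5],0],[[0,0,0],[0,0,5],0]])

```text
time: 22.13
tool_pos: [0.4649, 0.2089, 0.2953]
tcp_rot: [-1.979, -2.439, 0.003]
wrist_force: [-0.1, -1.4, 3.4]
width: -0.0
grip_force: 1.7
```

Call:
step_arm(targets=[[[0,0,0],[0,0,5],0],[[0,0,0],[0,0,5],0],[[0,0,0],[0,0,5],0],[[0,0,0],[0,0,5],0]])

```text
time: 22.47
tool_pos: [0.4659, 0.2101, 0.2776]
tcp_rot: [1.977, 2.439, 0.004]
wrist_force: [-0.7, -2.0, 5.6]
width: 0.003
grip_force: 2.5
```

Call:
step_arm(targets=[[[0,0,0],[0,0,5],0],[[0,0,0],[0,0,5],0],[[0,0,0],[0,0,5],0],[[0,0,0],[0,0,5],0]])

```text
time: 22.8
tool_pos: [0.4662, 0.2104, 0.2581]
tcp_rot: [1.976, 2.44, 0.005]
wrist_force: [-0.7, -1.1, 8.0]
width: 0.001
grip_force: 3.3
```

Handle is swinging with a small force; continue.

Call:
step_arm(targets=[[[0,0,0],[0,0,5],0],[[0,0,0],[0,0,5],0],[[0,0,0],[0,0,5],0],[[0,0,0],[0,0,5],0]])

```text
time: 23.13
tool_pos: [0.4661, 0.2108, 0.238]
tcp_rot: [1.977, 2.44, 0.006]
wrist_force: [-0.1, -0.4, 5.5]
width: -0.001
grip_force: 2.3
```

Call:
step_arm(targets=[[[0,0,0],[0,0,5],0],[[0,0,0],[0,0,5],0],[[0,0,0],[0,0,5],0]])

```text
time: 23.38
tool_pos: [0.4656, 0.2106, 0.2218]
tcp_rot: [1.977, 2.44, 0.004]
wrist_force: [1.0, -0.3, 3.8]
width: 0.0
grip_force: 1.3
```

Call:
step_arm(targets=[[[0,0,0],[0,0,4],0],[[0,0,0],[0,0,4],0],[[0,0,0],[0,0,3],0]])

```text
time: 23.63
tool_pos: [0.4645, 0.2099, 0.2094]
tcp_rot: [-1.977, -2.441, 0.002]
wrist_force: [0.4, 0.5, 0.8]
width: 0.001
grip_force: 0.4
```

Call:
step_arm(targets=[[[0,0,0],[0,0,4],0],[[0,0,0],[0,0,3],0],[[0,0,0],[0,0,3],0],[[0,0,0],[0,0,0],0]])

```text
time: 23.97
tool_pos: [0.4646, 0.2101, 0.1997]
tcp_rot: [-1.977, -2.44, 0.001]
wrist_force: [0.0, 0.4, 1.6]
width: -0.001
grip_force: 0.6
```

Call:
step_arm(targets=[[[0,0,0],[0,0,3],0],[[0,0,0],[0,0,2],0],[[0,0,0],[0,0,2],0],[[0,0,0],[0,0,0],0]])

```text
time: 24.3
tool_pos: [0.4649, 0.2099, 0.1929]
tcp_rot: [1.977, 2.441, -0.0]
wrist_force: [0.1, 0.4, 1.1]
width: -0.001
grip_force: 0.6
```

Call:
step_arm(targets=[[[0,0,0],[0,0,2],0],[[0,0,0],[0,0,1.5],0],[[0,0,0],[0,0,0],0]])

```text
time: 24.55
tool_pos: [0.4645, 0.2097, 0.1891]
tcp_rot: [-1.977, -2.441, 0.002]
wrist_force: [0.2, 0.6, -0.5]
width: 0.002
grip_force: 0.0
```

Call:
step_arm(targets=[[[0,0,0],[0,0,1.5],0],[[0,0,0],[0,0,1],0],[[0,0,0],[0,0,0],0]])

```text
time: 24.8
tool_pos: [0.4647, 0.2098, 0.1869]
tcp_rot: [-1.977, -2.441, 0.001]
wrist_force: [-0.6, -0.0, -0.4]
width: 0.001
grip_force: 0.0
```

Call:
step_arm(targets=[[[0,0,0],[0,0,1],0],[[0,0,0],[0,0,1],0],[[0,0,0],[0,0,0],0]])

```text
time: 25.05
tool_pos: [0.4651, 0.2101, 0.1856]
tcp_rot: [1.978, 2.441, 0.0]
wrist_force: [-0.2, -0.3, 3.3]
width: -0.003
grip_force: 1.2
```

Run:
```python
from h import *
s=read_state();print(s["tool_pos"],s["wrist_force"])
a=read_camera("top")[215:300,150:330,::-1];b=read_camera("scene")[140:265,310:490,::-1]
cv2.imwrite("pics/h6.png",np.vstack([cv2.resize(i,None,fx=2.6,fy=2.6,interpolation=cv2.INTER_CUBIC) for i in(a,b)]))
```

```text
[0.46505547 0.21008631 0.18560398] [-0.18477105 -0.31028248  3.30304179]
```

View pics/h6.png

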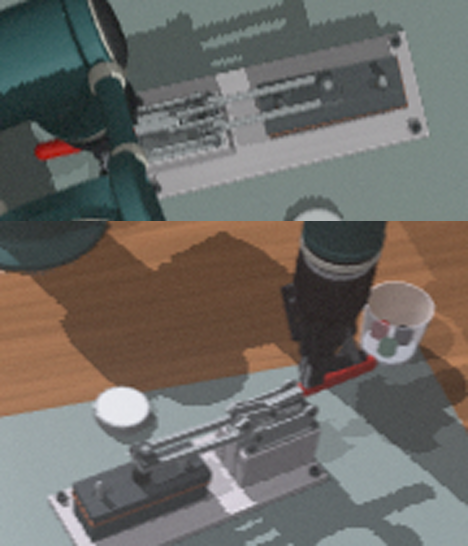

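The arm lies level, the foot is on the cover and the handle is down. I press on to the stop, then let go.

Call:
step_arm(targets=[[[0,0,0],[0,0,0.7],0],[[0,0,0],[0,0,0],0]])

```text
time: 25.32
tool_pos: [0.465, 0.2101, 0.1852]
tcp_rot: [1.978, 2.441, 0.001]
wrist_force: [-1.9, -0.3, 6.0]
width: 0.001
grip_force: 2.6
```

Call:
step_arm(targets=[[[0,0,0],[0,0,0.7],0],[[0,0,0],[0,0,0],0]])

```text
time: 25.48
tool_pos: [0.4651, 0.2102, 0.1848]
tcp_rot: [-1.978, -2.441, -0.001]
wrist_force: [-2.2, -1.0, 7.4]
width: 0.0
grip_force: 3.6
```

Call:
step_arm(targets=[[[0,0,0],[0,0,0.7],0],[[0,0,0],[0,0,0],0]])

```text
time: 25.65
tool_pos: [0.4651, 0.2103, 0.1844]
tcp_rot: [-1.978, -2.441, -0.001]
wrist_force: [-3.8, -1.5, 9.8]
width: -0.003
grip_force: 4.6
```

Call:
step_arm(targets=[[[0,0,0],[0,0,1],0],[[0,0,0],[0,0,0],0]])

```text
time: 25.82
tool_pos: [0.4651, 0.2104, 0.1837]
tcp_rot: [-1.978, -2.441, -0.001]
wrist_force: [-5.2, -1.0, 11.9]
width: 0.001
grip_force: 5.7
```

Call:
step_arm(targets=[[[0,0,0],[0,0,1],0],[[0,0,0],[0,0,0],0]])

```text
time: 25.98
tool_pos: [0.465, 0.2106, 0.1829]
tcp_rot: [-1.977, -2.44, -0.001]
wrist_force: [-5.6, -0.1, 12.3]
width: 0.002
grip_force: 6.2
```

Call:
step_arm(targets=[[[0,0,0],[0,0,1],0],[[0,0,0],[0,0,0],0]])

```text
time: 26.15
tool_pos: [0.465, 0.2107, 0.1822]
tcp_rot: [-1.978, -2.44, -0.002]
wrist_force: [-5.4, 0.5, 13.4]
width: 0.001
grip_force: 6.7
```

Call:
step_arm(targets=[[[0,0,0],[0,0,1],0],[[0,0,0],[0,0,1],0],[[0,0,0],[0,0,0],0]])

```text
time: 26.4
tool_pos: [0.465, 0.2111, 0.1804]
tcp_rot: [-1.977, -2.44, -0.003]
wrist_force: [-6.4, 1.6, 15.0]
width: 0.0
grip_force: 7.6
```

Call:
step_arm(targets=[[[0,0,0],[0,0,1],0],[[0,0,0],[0,0,1],0],[[0,0,0],[0,0,0],0]])

```text
time: 26.65
tool_pos: [0.465, 0.2113, 0.1787]
tcp_rot: [-1.977, -2.439, -0.003]
wrist_force: [-7.1, 1.8, 16.3]
width: -0.002
grip_force: 8.2
```

Call:
step_arm(targets=[[[0,0,0],[0,0,1],0],[[0,0,0],[0,0,0],0]])

```text
time: 26.82
tool_pos: [0.4649, 0.2115, 0.1778]
tcp_rot: [-1.977, -2.439, -0.004]
wrist_force: [-8.9, 3.8, 16.8]
width: 0.001
grip_force: 8.3
```

Call:
step_arm(targets=[[[0,0,0],[0,0,1],0],[[0,0,0],[0,0,1],0],[[0,0,0],[0,0,0],0]])

```text
time: 27.07
tool_pos: [0.4649, 0.2118, 0.1758]
tcp_rot: [-1.977, -2.438, -0.004]
wrist_force: [-8.4, 3.8, 16.9]
width: 0.001
grip_force: 8.3
```

Call:
step_arm(targets=[[[0,0,0],[0,0,1],0],[[0,0,0],[0,0,0],0]])

```text
time: 27.23
tool_pos: [0.4649, 0.2119, 0.1748]
tcp_rot: [-1.977, -2.438, -0.005]
wrist_force: [-8.3, 4.5, 15.6]
width: 0.0
grip_force: 8.1
```

Run:
```python
from h import *
s=read_state();print(s["tool_pos"],s["wrist_force"])
for c in("top","scene"):
    im=read_camera(c).astype(int);m=((im[...,0]>90)&(im[...,0]>2.2*im[...,1])&(im[...,0]>2.2*im[...,2])).astype("uint8")
    n,l,st,ce=cv2.connectedComponentsWithStats(m)
    print(c,[(st[i].tolist(),ce[i].round(1)) for i in range(1,n) if st[i,4]>25])
    for along in(234,281):
        for z in(.106,):print(along,proj(c,[.5066-.208*along/1e3,.0192+.978*along/1e3,z]))
    for d in tip_of(c,"handle_grip")[:1]:
        v,u=d["at"];X=ray(c,u,v,.106);e=X-[.5066,.0192,0];print("grip along",-e[0]*.208+e[1]*.978,"across",e[0]*.978+e[1]*.208,d["score"])
```

```text
[0.4648649  0.21192807 0.17478906] [-8.31506398  4.47772719 15.58958289]
top [([165, 270, 17, 8, 78], array([171.7, 273.5]))]
234 [182.79329494 267.34732391]
281 [163.84355429 271.47380646]
grip along 0.24122886048465003 across -0.003317572484165532 0.6
scene [([553, 78, 11, 17, 31], array([558.6,  84.6])), ([435, 197, 18, 10, 71], array([443.7, 200.7]))]
234 [439.90762488 199.62912847]
281 [454.15831714 194.37968961]
grip along 0.2329900118322579 across 0.0019409761099693779 0.67
```

Call:
step_arm(targets=[[[0,0,0],[0,0,1],0],[[0,0,0],[0,0,0],0]])

```text
time: 27.6
tool_pos: [0.4648, 0.2121, 0.1738]
tcp_rot: [-1.977, -2.438, -0.005]
wrist_force: [-8.5, 5.2, 15.4]
width: 0.003
grip_force: 7.8
```

Call:
step_arm(targets=[[[0,0,0],[0,0,1],0],[[0,0,0],[0,0,0],0]])

```text
time: 27.77
tool_pos: [0.4648, 0.2122, 0.1726]
tcp_rot: [-1.977, -2.438, -0.005]
wrist_force: [-7.8, 5.5, 15.2]
width: -0.003
grip_force: 7.4
```

Call:
step_arm(targets=[[[0,0,0],[0,0,1],0],[[0,0,0],[0,0,0],0]])

```text
time: 27.93
tool_pos: [0.4648, 0.2123, 0.1715]
tcp_rot: [-1.977, -2.437, -0.006]
wrist_force: [-8.7, 6.6, 13.3]
width: 0.003
grip_force: 6.9
```

Call:
step_arm(targets=[[[0,0,0],[0,0,-4],0],[[0,0,0],[0,0,-10],0],[[0,0,0],[0,0,-30],0],[[0,0,0],[0,0,-40],0],[[0,0,0],[0,0,-40],0]])

```text
time: 28.35
tool_pos: [0.4639, 0.2097, 0.2931]
tcp_rot: [-1.976, -2.44, 0.004]
wrist_force: [1.5, 1.2, 0.9]
width: 0.004
grip_force: 0.0
```

Call:
step_arm(targets=[[[0,0,0],[0,-30,-30],0],[[0,0,0],[0,-40,0],0],[[0,0,0],[0,-40,0],0],[[0,0,0],[0,-20,0],0]])

```text
time: 28.68
tool_pos: [0.3354, 0.1824, 0.3228]
tcp_rot: [-1.977, -2.441, 0.0]
wrist_force: [-0.1, -0.5, -0.6]
width: -0.002
grip_force: 0.0
```

```bash
cat > hm.py <<'E'
from h import *
from scipy.optimize import least_squares
def W(a,z,x=0): return np.array([.5056,.0192,0])+a*np.array([-.208,.978,0])+x*np.array([.978,.208,0])+[0,0,z]
ends={}
for c in("top","scene"):
    im=read_camera(c).astype(int);m=((im[...,0]>80)&(im[...,0]>2*im[...,1])&(im[...,0]>2*im[...,2])).astype("uint8")
    n,l,st,ce=cv2.connectedComponentsWithStats(m);B=proj(c,W(.23,.106))
    i=min((i for i in range(1,n) if st[i,4]>25),key=lambda i:np.hypot(*(ce[i]-B)))
    P=np.argwhere(l==i)[:,::-1].astype(float);mu=P.mean(0);d=np.linalg.svd(P-mu)[2][0] if 0 else np.linalg.eigh(np.cov((P-mu).T))[1][:,1]
    t=(P-mu)@d;e=[mu+d*t.min(),mu+d*t.max()]
    if np.hypot(*(e[0]-proj(c,W(.28,.12))))<np.hypot(*(e[1]-proj(c,W(.28,.12)))):e=e[::-1]
    ends[c]=e;print(c,st[i],mu.round(1),np.round(e,1))
for k,nm in((0,"inner end"),(1,"outer end")):
    f=least_squares(lambda p:np.r_[proj("top",W(*p))-ends["top"][k],proj("scene",W(*p))-ends["scene"][k]],[.23,.11,0])
    print(nm,"along,z,across mm",(f.x*1000).round(1),f.fun.round(1))
for c in("top","scene"):
    for q in("handle_grip","clamp_foot"):
        for d in tip_of(c,q)[:1]: print(c,q,d["at"],d["score"])
E
python3 hm.py; python3 -c "
from h import *
s=read_state();print(s['tool_pos'],s['wrist_force'])"
```

```text
top [182 263  20   8 105] [192.5 266.4] [[201.2 265. ]
 [182.3 268.1]]
scene [426 192  28  15 149] [439.4 198.9] [[426.1 204.3]
 [453.1 193.3]]
inner end along,z,across mm [190.1 103.7  -2.2] [-0.4 -0.1 -0.4  0. ]
outer end along,z,across mm [245.8 125.6   4.2] [-6.5 -2.1 -7.6  0.9]
top handle_grip [268.2, 182.0] 0.54
scene handle_grip [237.1, 364.6] 0.62
scene clamp_foot [229.1, 360.8] 0.51
[0.33906373 0.18338913 0.3228186 ] [0.01571167 0.20246141 0.14416825]
```

```bash
sed -i 's/>80)/>45)/' hm.py; python3 hm.py
python3 - <<'E'
from hm import *
for a,z in((.1865,.106),(.2815,.106),(.2815,.116)):print(a,z,proj("top",W(a,z)).round(1),proj("scene",W(a,z)).round(1))
E
```

```text
top [184 263  18   8  95] [193.1 266.4] [[201.2 265.1]
 [184.1 267.8]]
scene [426 192  28  15 149] [439.5 198.8] [[426.2 204.4]
 [453.1 193.2]]
inner end along,z,across mm [190.2 103.3  -2.2] [-0.4 -0.1 -0.5  0.1]
outer end along,z,across mm [242.7 127.1   4.4] [-7.1 -2.3 -8.4  1. ]
top handle_grip [266.9, 185.5] 0.6
scene handle_grip [198.6, 440.9] 0.89
scene clamp_foot [231.4, 361.2] 0.46
top [184 262  18   9  97] [193.2 266.4] [[201.2 265.1]
 [184.1 267.8]]
scene [426 192  28  15 150] [439.6 198.8] [[426.2 204.4]
 [453.1 193.2]]
inner end along,z,across mm [190.2 103.4  -2.2] [-0.4 -0.1 -0.5  0.1]
outer end along,z,across mm [242.8 126.9   4.4] [-7.1 -2.3 -8.4  1. ]
top handle_grip [268.9, 183.0] 0.68
scene handle_grip [241.4, 361.4] 0.58
scene clamp_foot [231.0, 361.9] 0.52
0.1865 0.106 [201.9 263.6] [425.1 204.8]
0.2815 0.106 [163.6 271.9] [454.2 194.1]
0.2815 0.116 [162.6 271.4] [454.9 191.6]
```

Call:
step_arm(targets=[[[0,0,0],[-35,0,0],0],[[0,0,0],[-35,0,0],0],[[0,0,0],[-35,0,0],0],[[0,0,0],[-35,0,0],0],[[0,0,0],[-35,0,0],0]])

```text
time: 30.0
tool_pos: [0.3746, 0.0106, 0.3231]
tcp_rot: [1.976, 2.441, 0.001]
wrist_force: [0.5, 0.6, 0.2]
width: 0.001
grip_force: 0.0
```

Call:
step_arm(targets=[[[0,0,0],[-35,0,0],0],[[0,0,0],[-35,0,0],0],[[0,0,0],[-35,0,0],0],[[0,0,0],[-35,0,0],0],[[0,0,0],[-35,0,0],0]])

```text
time: 30.42
tool_pos: [0.4109, -0.1611, 0.3229]
tcp_rot: [1.978, 2.44, 0.0]
wrist_force: [0.6, -0.0, -0.5]
width: -0.003
grip_force: 0.0
```

```bash
python3 hm.py
python3 - <<'E'
from h import *
print(read_state()["tool_pos"],read_state()["time"])
for c in("top","scene"):
    im=read_camera(c)
    for q in("clamp_foot","clamp_handle"):
        print(c,q,[(d["score"],np.round(d["extent"])) for d in look_for(c,q)[:2]])
E
```

```text
top [163 263  39  14 244] [182.3 269.3] [[201.2 264.9]
 [163.1 273.6]]
scene [425 192  29  15 159] [439.1 198.8] [[425.8 204.1]
 [453.1 193.2]]
inner end along,z,across mm [189.5 104.9  -2.4] [-0.3 -0.1 -0.3  0. ]
outer end along,z,across mm [282.6 105.2  -4.3] [ 0.4  0.1  0.5 -0.1]
top handle_grip [268.3, 182.9] 0.85
top clamp_foot [324.6, 135.3] 0.41
scene handle_grip [199.5, 439.0] 0.76
scene clamp_foot [320.5, 350.2] 0.59
[ 0.41065614 -0.15838919  0.32251589] 30.7167
top clamp_foot []
top clamp_handle [(0.69, array([162., 255., 232., 275.]))]
scene clamp_foot []
scene clamp_handle [(0.92, array([400., 192., 450., 217.]))]
```

The handle lies level: its ends are at 189 and 283 mm along and 105 mm up, so its middle matches the closed position. I hand in the job.

```bash
python3 -c "
from workcell import *
print(finish_job())"
```

```text
the job is handed in; nothing more can be done
None
```

The job is handed in at about 31 s: the coupon and then the cover were lowered down both pins until they rested flat, and the clamp handle is fully down with the foot on the cover. The handle was pressed about 13 mm past first contact at its closed height, at no more than about 17 N vertical. After release, the cameras showed it level and in its closed position.

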